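# Self-test of a repaired robot vacuum: bumper left, bumper right, start key

## Robot

A 7-joint arm with a two-finger parallel gripper is mounted at the origin on the work surface. World frame = base frame: x ahead of the robot, y to its left, z up, the work surface at z = 0. Lengths are in m, angles in rad, forces in N, time in s.
With the tool pointing down it reaches from about 0.4 to 0.875 m from the base axis. Payload 6.5 kg.
Tool frame: the origin (TCP) lies at the very end of the fingers, on their centre line; the grasp point (between the pads) lies r.hold_point_z behind it (r.hold_point_z is the distance from the TCP to the grasp point, in m); z points along the fingers, y is the direction in which the jaws open and shut (so a half turn about z gives the same grasp; the last joint's range is limited). The gripper opens to 88 mm and grips with 3 to 60 N. Pads are 18 mm wide; open, the fingers measure 123 mm over their backs; the gripper's body (75 mm by 187 mm) begins 45 mm behind the grasp point.
Start: joints at [-1.252, 0.536, -0.004, 1.538, 0.003, 1.067, -0.071], TCP at [0.244, 0.602, 0.239] pointing down, gripper open.
Joint ranges: [-2.7, 2.7], [-0.37, 2.16], [-1.27, 1.26], [0.24, 2.4], [-1.31, 4.45], [0.19, 1.91], [-2.76, 2.76]. Speed limits (rad/s): [2.39, 2.39, 3.14, 3.14, 3.14, 3.14, 3.14].

## Interface

Orientations are given as [roll, pitch, yaw] about the fixed x, y, z axes, in that order (R = Rz(yaw) Ry(pitch) Rx(roll)).
In Python, from rig import status, grab_frame, ticket, r gives the robot as it stands. The module is installed in compiled form; this text tells all that it offers.
- The arm moves only by the tool send_rows, never from a script. Its argument "targets" is a list that holds one entry, the list of rows, each a list of 5 numbers: the opening, from 0 (shut) to 1 (fully open), then the shift along the tool's x, y, z in cm, then the turn about the tool's z in degrees. A call has exactly 5 rows; each row is the pose to reach, as a shift and turn from the pose commanded when the call began, along the tool's axes at that moment; what a row does not reach only later rows make up. A row lasts 1/10 s, in which the tool goes at most 50 mm and 8.59 degrees, less where a joint would pass 70% of its speed; a pose out of reach is approached as far as the arm can. A call with a gripper value outside its range is refused whole. The fingers move at their own pace and stop on an object; "newtons" is the grip in N (left out, the last holds). Time passes only in rows, so rows that repeat a pose let the fingers close, or fill a call up. It gives the time, the measured TCP pose, the force and the opening at its end, in the units of the state.
- status.state(): the state, without advancing time (a new reading comes with each control period).
- grab_frame(name): name is "scene" or "top" or "wrist"; returns a dict with "img" (400x640x3 uint8, blue, green, red), "K" (3x3 intrinsics, pixels), "dist_coeffs" ([k1, k2, p1, p2, k3] as OpenCV has them; the pictures are not rectified), "rvec" (rotation vector, rad) and "tvec" (3), from world to camera coordinates, as OpenCV has them. Camera axes: x right, y down, z forward; pixel columns grow to the right and rows downward; lengths in m; the calibration is good to about 2 mm. A picture is of the moment at which its call begins. There is no depth.
- ticket.finish_job(): hands the job in, once; it reports no verdict.
The state is a dict: "t": time; "q": joint angles; "qvel": joint speeds; "joint_efforts": joint torques, N m; "eef_pos": TCP position; "orientation": TCP orientation; "contact_force": force on the tool from outside, world axes, zero at the start; "ft_torque": the same for the moment, N m; "grip_width": finger opening in m.
Only numpy, scipy, OpenCV 4.12 (cv2) and the standard library are available. Lean on these libraries where they do the work, as an engineer would, in place of code of your own. Each camera call takes 0.05 s, during which the arm holds its last target. There are 200 camera calls.

## Task

Run the self-test of the repaired robot vacuum on the bench: with a fingertip, gently push in the front-left corner of its bumper and let it spring back, then the front-right corner in the same way, then tap the large round start key on its deck down and let it up. Left and right are the machine's own; it faces the arm, so its left corner is the one on the arm's right. Push lightly enough that the machine neither slides nor lifts, and leave its two small keys and the tools and parts on the bench alone.

Things in the scene. Friction and masses are not known exactly. Their poses are not given: they have to be found in the camera images.
- vac: The robot vacuum: a round machine 320 mm across, loose on the bench on its wheels (3 kg; a level push over 12 N may slide it). Origin on the bench under its centre. Its front, its own -x side, faces the arm, turned up to 0.45 rad either way. White deck of radius 150 mm, top 92 mm above the bench; a lidar turret of radius 49 mm stands 19 mm above the deck, 45 mm behind the centre.
- bumper: The vacuum's bumper: a grey upright band round its front, from 82 degrees left to 82 degrees right, outer radius 160 mm about the vacuum's centre, 19 to 75 mm above the bench, 10 mm proud of the deck's edge. It floats on springs, so either front corner can be in while the other stays out. Origin as the vacuum's.
- bumper_left (a point): Point on the bumper's outer face (moving with it) at the machine's front-left corner: 45 degrees left of its front (own -x, -y; the arm's right), 47 mm above the bench. Push it level, towards the machine's centre.
- bumper_left_in (a joint): Travel in m of the bumper's front-left corner towards the machine's centre: 0 out, 0.006 fully in. Its spring takes about 1.2 N to start and 5.4 N fully in; its switch closes at 0.003 (about 3.3 N), and it springs back when let go.
- bumper_right_in (a joint): The same for the front-right corner.
- bumper_right (a point): The same point at the machine's front-right corner, 45 degrees right of its front (own -x, +y; the arm's left), 47 mm above the bench.
- start_key_top (a point): Centre of the top of the start key: a round grey key 30 mm across, standing 6 mm above the deck (98 mm above the bench), 85 mm ahead of the machine's centre, in the middle of a dark strip behind the bumper. It is pressed straight down.
- start_key (a joint): Travel of the start key in m: 0 up, 0.004 fully down; a spring that takes about 1.2 N to start and 4 N fully down returns it. It registers from 0.002.
- dock_key (a joint): Travel in m of the small round key (16 mm across, standing 4.5 mm above the deck) 44 mm to the machine's left of the start key. Not to be pressed.
- spot_key (a joint): Travel in m of the same small key 44 mm to the machine's right of the start key. Not to be pressed.
- pliers: Bystander: needle-nose pliers with red handles, 185 mm long, lying on the bench; origin under the middle, jaws to +x.
- screwdriver: Bystander: screwdriver lying on the bench along its own x.
- cord_reel: Bystander: black plastic cord reel with slotted flanges, 144 mm across, 75 mm tall; origin under its centre.
- brush_roller: Bystander: finned brush roller, 175 mm long along its own x, 40 mm tall; origin under its middle.

How it is judged:
By the outcome, as a careful person would: the job done as asked, in the order asked, and still so for the second after the job is handed in, with the robot touching nothing.
It also fails if it takes over 51 s, if anything falls off the work surface, if the arm or the gripper's body presses on something with over 40 N, if the wrist force passes 120 N, or if a joint passes its speed limit or range.

## Working session

There is one attempt and no reset: what is moved stays moved. The work goes in short steps, Python scripts to look and compute and a tool call to move; the robot and the scene stay as the last step left them, time stands still between calls to the robot, and variables do not carry over. Pictures are saved under pics/ and viewed, about 8 in all and at most 12, crops included, and the job is handed in when it is done.

Besides the shell and the picture viewer there is one more tool, called after ">>>" as name(argument=value, ...) on one line, values as JSON. send_rows: Moves the arm, as the interface text tells. Its arguments: {"type":"object","properties":{"targets":{"type":"array","items":{"type":"array","items":{"type":"array","items":{"type":"number"}}}},"newtons":{"type":"number"}},"required":["targets"]}

```bash
mkdir -p pics; python3 - <<'E'
from rig import status, grab_frame, ticket, r
import cv2,pickle
s=status.state(); print(s, r.hold_point_z)
for n in("scene","top"):
    f=grab_frame(n); pickle.dump(f,open(f"{n}0.pkl","wb")); cv2.imwrite(f"pics/{n}0.png",f["img"]); print(n,f["K"],f["dist_coeffs"],f["rvec"],f["tvec"])
E
```

```text
{'t': 0.0, 'q': array([-1.25217831,  0.53715205, -0.00445523,  1.53885451,  0.00261322,
        1.06728982, -0.0712115 ]), 'qvel': array([-0.00053229, -0.00071121,  0.00048382, -0.00070408, -0.00087374,
       -0.00237047, -0.00045715]), 'joint_efforts': array([ 1.12114865e-04, -5.70987189e+01,  9.91131105e-01, -2.51591206e+01,
       -5.61393297e-02,  1.81524380e-02,  1.81029613e-04]), 'eef_pos': array([0.24378585, 0.60189814, 0.23785533]), 'orientation': array([-3.13989953e+00,  1.27860935e-04,  2.75685581e+00]), 'contact_force': array([ 0.46940096, -0.60906799, -0.80046905]), 'ft_torque': array([0.02344974, 0.03331157, 0.04385801]), 'grip_width': 0.08792801141357612} 0.0187
scene [[366.54797418   0.         318.9404216 ]
 [  0.         366.54797418 191.21832585]
 [  0.           0.           1.        ]] [-0.00641739  0.          0.          0.          0.        ] [ 1.30817529  2.4547488  -0.70953211] [ 0.29955621 -0.33670138  1.56396129]
top [[361.20879314   0.         311.15828211]
 [  0.         361.20879314 197.11781365]
 [  0.           0.           1.        ]] [-0.05297683  0.          0.          0.          0.        ] [ 2.1969843  -2.15285259  0.08925028] [-0.01468723  0.52999015  1.08882551]
```

View pics/top0.png

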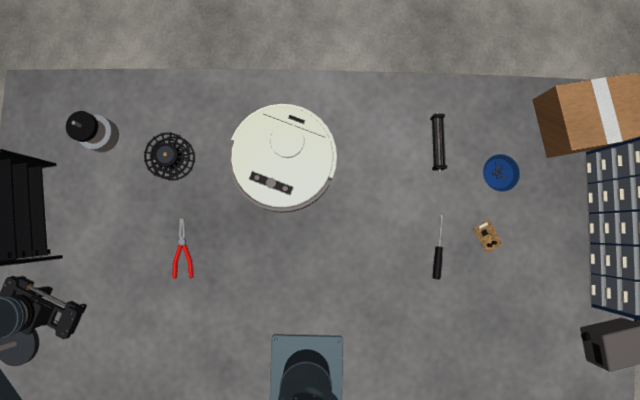

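View pics/scene0.png

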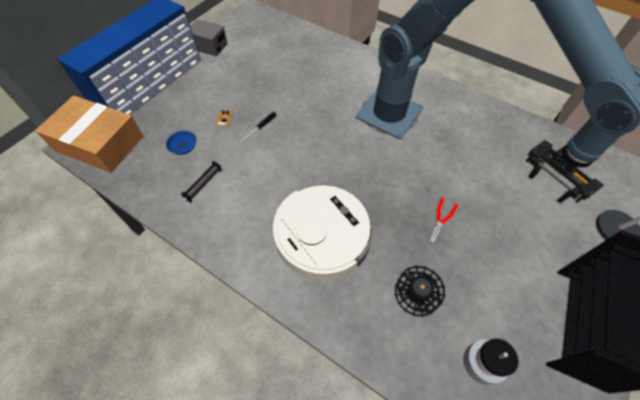

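The top view shows the vac centred near (284,157), with the dark strip centred near (271,182). The scene view shows the same strip at (344,210).

```bash
cat > h.py <<'E'
import cv2,numpy as np,pickle
def cast(f,uv,z):
    R=cv2.Rodrigues(f["rvec"])[0]; c=-R.T@np.ravel(f["tvec"])
    n=cv2.undistortPoints(np.float64(uv).reshape(-1,1,2),f["K"],f["dist_coeffs"])[:,0]
    d=np.c_[n,np.ones(len(n))]@R
    return c+d*((z-c[2])/d[:,2])[:,None]
def proj(f,p): return cv2.projectPoints(np.float64(p).reshape(-1,1,3),f["rvec"],np.float64(f["tvec"]),f["K"],f["dist_coeffs"])[0][:,0]
E
python3 - <<'E'
from h import *
from scipy.optimize import least_squares
for n,roi in(("top",(215,90,350,225)),("scene",(255,170,385,290))):
    f=pickle.load(open(n+"0.pkl","rb")); im=f["img"]; print(n,"cam",(-cv2.Rodrigues(f["rvec"])[0].T@np.ravel(f["tvec"])).round(3))
    x0,y0,x1,y1=roi; g=im[y0:y1,x0:x1].min(2)
    m=(g>165).astype(np.uint8)
    c=max(cv2.findContours(m,cv2.RETR_EXTERNAL,cv2.CHAIN_APPROX_NONE)[0],key=cv2.contourArea)[:,0]+[x0,y0]
    P=cast(f,c,.092)[:,:2]
    fit=least_squares(lambda p:np.hypot(*(P-p[:2]).T)-p[2],[*P.mean(0),.15],loss='soft_l1',f_scale=.002)
    print("deck",fit.x, np.percentile(abs(fit.fun),[50,90]))
    hull=np.zeros_like(m); cv2.fillPoly(hull,[c-[x0,y0]],1)
    d=((g<90)&(cv2.erode(hull,np.ones((9,9)))>0)).astype(np.uint8)
    d=cv2.morphologyEx(d,cv2.MORPH_CLOSE,np.ones((7,7)))
    for k in cv2.findContours(d,cv2.RETR_EXTERNAL,cv2.CHAIN_APPROX_NONE)[0]:
        if cv2.contourArea(k)<20: continue
        rc=cv2.minAreaRect((k[:,0]+[x0,y0]).astype(np.float32)); B=cast(f,cv2.boxPoints(rc),.092)[:,:2]
        ctr=B.mean(0); v=ctr-fit.x[:2]
        e=max((B[1]-B[0],B[2]-B[1]),key=np.linalg.norm)
        print("dark",np.round(rc[0],1),ctr.round(4),"size",np.linalg.norm(B[1]-B[0]).round(4),np.linalg.norm(B[2]-B[1]).round(4),"dist",np.linalg.norm(v).round(4),"dir",np.arctan2(v[1],v[0]).round(3),"long",np.arctan2(e[1],e[0]).round(3))
f=pickle.load(open("top0.pkl","rb")); s=pickle.load(open("scene0.pkl","rb"))
a=cv2.resize(f["img"][95:220,220:345],(400,400),interpolation=cv2.INTER_CUBIC); b=cv2.resize(s["img"][170:290,260:380],(400,400),interpolation=cv2.INTER_CUBIC)
cv2.imwrite("pics/crop.png",np.hstack([a,b]))
E
```

```text
top cam [ 0.434 -0.01   1.131]
deck [0.64906112 0.08168057 0.15188038] [0.00160906 0.00464837]
dark [282.4 187.2] [0.5515 0.0795] size 0.0221 0.0514 dist 0.0976 dir -3.12 long -1.919
dark [258.3 177.9] [0.5771 0.1504] size 0.0222 0.0494 dist 0.0995 dir 2.379 long -1.911
dark [296.1 118.8] [0.755 0.045] size 0.0088 0.0452 dist 0.1121 dir -0.333 long -1.92
scene cam [1.106 0.368 1.136]
deck [0.65288941 0.08359883 0.15510369] [0.00190404 0.00452913]
dark [350.2 217.4] [0.5752 0.1448] size 0.0194 0.0556 dist 0.0989 dir 2.474 long 1.216
dark [337.3 202.8] [0.5522 0.0808] size 0.0182 0.0502 dist 0.1007 dir -3.114 long 1.283
```

View pics/crop.png

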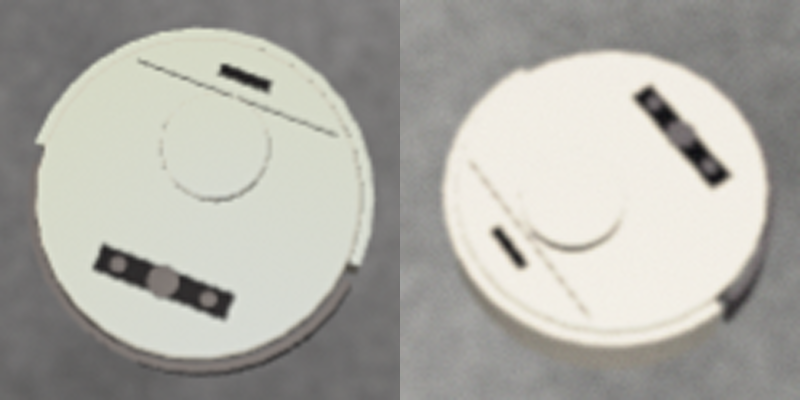

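```bash
python3 - <<'E'
from h import *
T=pickle.load(open("top0.pkl","rb"));S=pickle.load(open("scene0.pkl","rb"))
def mid(f,roi):
    x0,y0,x1,y1=roi; g=f["img"][y0:y1,x0:x1].min(2); d=cv2.morphologyEx((g<150).astype(np.uint8),cv2.MORPH_CLOSE,np.ones((3,3)))
    k=max(cv2.findContours(d,cv2.RETR_EXTERNAL,cv2.CHAIN_APPROX_NONE)[0],key=cv2.contourArea)[:,0]+[x0,y0]
    rc=cv2.minAreaRect(k.astype(np.float32)); B=cast(f,cv2.boxPoints(rc),.092)[:,:2]
    e=max((B[1]-B[0],B[2]-B[1]),key=np.linalg.norm); e=e*np.sign(e[1])
    return rc[0],B.mean(0),np.arctan2(e[1],e[0])-np.pi/2,np.linalg.norm(B[1]-B[0]),np.linalg.norm(B[2]-B[1])
for f,roi,key in((T,(244,165,300,200),(270.9,182.8)),(S,(325,192,365,232),(344.3,209.6))):
    c,b,y,*sz=mid(f,roi); x=np.array([np.cos(y),np.sin(y)])
    print("strip",np.round(c,1),b.round(4),"yaw",round(y,3),np.round(sz,3),"centre",(b+.085*x).round(4)," key",cast(f,key,.098)[0].round(4))
# front arc of deck
y=-.343; F=-np.array([np.cos(y),np.sin(y)])
from scipy.optimize import least_squares
for f,roi in((T,(215,90,350,225)),(S,(255,170,385,290))):
    x0,y0,x1,y1=roi; m=(f["img"][y0:y1,x0:x1].min(2)>165).astype(np.uint8)
    c=max(cv2.findContours(m,cv2.RETR_EXTERNAL,cv2.CHAIN_APPROX_NONE)[0],key=cv2.contourArea)[:,0]+[x0,y0]
    P=cast(f,c,.092)[:,:2]; v=P-[.649,.082]; a=(v@F)/np.hypot(*v.T); Q=P[a>.25]
    fit=least_squares(lambda p:np.hypot(*(Q-p).T)-.15,[.649,.082],loss='soft_l1',f_scale=.002); print("front arc",fit.x.round(4),np.abs(fit.fun).mean())
E
```

```text
strip [270.7 182.6] [0.5643 0.1141] yaw -0.349 [0.028 0.13 ] centre [0.6441 0.0851]  key [0.5628 0.1125 0.098 ]
strip [344.1 210.4] [0.5637 0.1137] yaw -0.36 [0.027 0.13 ] centre [0.6433 0.0838]  key [0.5646 0.1155 0.098 ]
front arc [0.6474 0.0831] 0.0012309424755442089
front arc [0.6467 0.0843] 0.0009566916123325364
```

```bash
cat >> h.py <<'E'
from scipy.spatial.transform import Rotation as Ro
C=np.array([.6455,.084]); Y=-.35; X=np.array([np.cos(Y),np.sin(Y)]); V=np.array([-X[1],X[0]])
L=(-X-V)/2**.5; Rr=(-X+V)/2**.5; KEY=C-.085*X
def at(d,rad,z): return np.r_[C+rad*d,z]
def go(p,yaw=None):
    from rig import status
    s=status.state(); R=Ro.from_euler('xyz',s["orientation"])
    print("t",s["t"],"pos",s["eef_pos"].round(4),"rpy",s["orientation"].round(3),"F",s["contact_force"].round(2),"w",round(s["grip_width"],4),"q",s["q"].round(2))
    print("shift cm",(R.inv().apply(np.array(p)-s["eef_pos"])*100).round(2),"turn",None if yaw is None else np.degrees(s["orientation"][2]-yaw).round(1))
E
python3 - <<'E'
from h import *
T=pickle.load(open("top0.pkl","rb"))
print("L",at(L,.16,.047),"R",at(Rr,.16,.047),KEY, "reel",cast(T,[(170,156)],.075),"pliers",cast(T,[(182,222),(182,278)],.01))
go(at(L,.21,.2),2.006)
E
```

```text
L [0.50042765 0.01651657 0.047     ] R [0.57801657 0.22907235 0.047     ] [0.56565332 0.11314631] reel [[0.64068881 0.42081784 0.075     ]] pliers [[0.44523993 0.39762042 0.01      ]
 [0.27266405 0.38970728 0.01      ]]
t 0.1 pos [0.2438 0.602  0.2379] rpy [-3.14   0.     2.757] F [-0.11 -0.82  0.24] w 0.0879 q [-1.25  0.54 -0.    1.54  0.    1.07 -0.07]
shift cm [-42.35 -48.29   3.87] turn 43.0
```

>>> send_rows(targets=[[[0,-3,-3.4,0,8.5],[0,-6,-6.8,0,17],[0,-9,-10.2,0,25.5],[0,-12,-13.6,0,34],[0,-15,-17,0,42.5]]], newtons=20)

```text
t: 0.6
eef_pos: [0.3194, 0.3866, 0.2385]
orientation: [-3.141, 0.0, 2.009]
contact_force: [0.1, -0.6, 0.5]
grip_width: 0.0504
```

```bash
python3 -c "
from h import *
go(at(L,.21,.2),2.006)"
```

```text
t 0.6 pos [0.3194 0.3866 0.2385] rpy [-3.141  0.     2.009] F [ 0.12 -0.62  0.47] w 0.0504 q [-1.13  0.28  0.19  1.93 -0.07  0.93 -0.47]
shift cm [-41.18  -4.31   3.86] turn 0.2
```

>>> send_rows(targets=[[[0,-4,-0.4,0,0],[0,-8,-0.8,0,0],[0,-12,-1.2,0,0],[0,-16,-1.6,0,0],[0,-20,-2,0,0]]])

```text
t: 1.1
eef_pos: [0.3872, 0.1977, 0.2387]
orientation: [-3.141, -0.0, 2.015]
contact_force: [1.9, 0.4, 0.3]
grip_width: 0.0103
```

>>> send_rows(targets=[[[0,-4,-0.4,0.5,0],[0,-8,-0.8,1,0],[0,-12,-1.2,2,0],[0,-16,-1.6,3,0],[0,-20,-2,4,0]]])

```text
t: 1.6
eef_pos: [0.4552, 0.0087, 0.1984]
orientation: [3.141, -0.0, 2.015]
contact_force: [0.7, 0.3, 0.1]
grip_width: 0.0005
```

```bash
python3 -c "
from h import *
go(at(L,.21,.049),2.006)"
```

```text
t 1.6 pos [0.4552 0.0087 0.1984] rpy [ 3.141 -0.     2.015] F [0.73 0.25 0.11] w 0.0005 q [-0.49  0.28  0.44  2.09 -0.16  0.8   0.49]
shift cm [-1.2  -0.59 14.94] turn 0.5
```

>>> send_rows(targets=[[[0,-1.2,-0.6,2,0.5],[0,-1.2,-0.6,5,0.5],[0,-1.2,-0.6,8,0.5],[0,-1.2,-0.6,10,0.5],[0,-1.2,-0.6,12,0.5]]])

```text
t: 2.1
eef_pos: [0.4543, -0.0033, 0.0775]
orientation: [-3.141, -0.0, 2.006]
contact_force: [0.1, 0.5, 0.3]
grip_width: 0.0006
```

```bash
python3 -c "
from h import *
from rig import grab_frame
go(at(L,.21,.049),2.006)
a=grab_frame('scene');cv2.imwrite('pics/s1.png',cv2.resize(a['img'][80:300,230:460],None,fx=2.5,fy=2.5,interpolation=cv2.INTER_CUBIC))
go(at(L,.21,.049),2.006)
"
```

```text
t 2.1 pos [ 0.4543 -0.0033  0.0775] rpy [-3.141 -0.     2.006] F [0.14 0.52 0.34] w 0.0006 q [-0.37  0.51  0.34  2.16 -0.33  0.52  0.65]
shift cm [-0.15  0.02  2.85] turn 0.0
t 2.15 pos [ 0.4527 -0.0033  0.0753] rpy [-3.137e+00 -1.000e-03  2.007e+00] F [-0.36  0.17 -1.13] w 0.0006 q [-0.37  0.51  0.34  2.16 -0.33  0.52  0.65]
shift cm [-0.22  0.17  2.63] turn 0.0
```

View pics/s1.png

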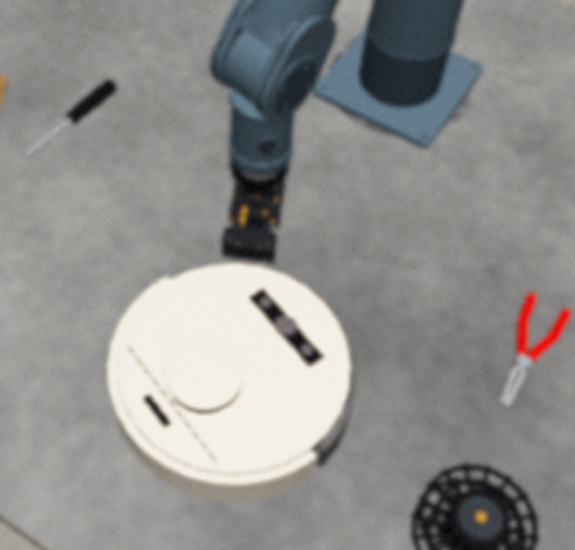

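Scene crop: the closed gripper is at (250,240), just outside the machine's front-left corner. The bumper and bench items are untouched.

>>> send_rows(targets=[[[0,0,0,1.4,0],[0,0,0,2.8,0],[0,0,0.7,2.8,0],[0,0,1.4,2.8,0],[0,0,2.0,2.8,0]]])

```text
t: 2.65
eef_pos: [0.4744, 0.0058, 0.0516]
orientation: [3.14, 0.001, 2.007]
contact_force: [-0.7, 0.1, -0.5]
grip_width: 0.0006
```

>>> send_rows(targets=[[[0,0,0,0,0],[0,0,0,0,0],[0,0,0,0,0],[0,0,0,0,0],[0,0,0,0,0]]])

```text
t: 3.15
eef_pos: [0.4727, 0.0052, 0.0508]
orientation: [-3.141, -0.0, 2.006]
contact_force: [-0.4, -0.2, 0.4]
grip_width: 0.0005
```

```bash
python3 -c "
from h import *
go(at(L,.1775,.049),2.006)"
```

```text
t 3.15 pos [0.4727 0.0052 0.0508] rpy [-3.141 -0.     2.006] F [-0.36 -0.17  0.36] w 0.0005 q [-0.35  0.58  0.3   2.12 -0.36  0.49  0.66]
shift cm [-0.14  1.24  0.18] turn 0.0
```

>>> send_rows(targets=[[[0,0,0.2,0,0],[0,0,0.4,0,0],[0,0,0.6,0,0],[0,0,0.8,0,0],[0,0,0.9,0,0]]])

```text
t: 3.65
eef_pos: [0.4814, 0.0092, 0.0507]
orientation: [3.141, 0.0, 2.007]
contact_force: [0.2, -0.8, -0.3]
grip_width: 0.0001
```

>>> send_rows(targets=[[[0,0,0.1,0,0],[0,0,0.2,0,0],[0,0,0.2,0,0],[0,0,0.2,0,0],[0,0,0.2,0,0]]])

```text
t: 4.15
eef_pos: [0.4828, 0.0099, 0.0507]
orientation: [-3.142, 0.0, 2.006]
contact_force: [-0.5, -0.6, -0.4]
grip_width: 0.0003
```

>>> send_rows(targets=[[[0,0,0.1,0,0],[0,0,0.2,0,0],[0,0,0.2,0,0],[0,0,0.2,0,0],[0,0,0.2,0,0]]])

```text
t: 4.65
eef_pos: [0.4844, 0.0106, 0.0507]
orientation: [-3.141, -0.0, 2.006]
contact_force: [-1.1, -0.9, 1.6]
grip_width: 0.0005
```

>>> send_rows(targets=[[[0,0,0.1,0,0],[0,0,0.2,0,0],[0,0,0.2,0,0],[0,0,0.2,0,0],[0,0,0.2,0,0]]])

```text
t: 5.15
eef_pos: [0.4863, 0.0115, 0.0507]
orientation: [-3.141, -0.0, 2.006]
contact_force: [-1.4, -1.2, -0.1]
grip_width: 0.0003
```

```bash
python3 -c "
from h import *
from rig import grab_frame
go(at(L,.17,.049),2.006)
a=grab_frame('wrist');b=grab_frame('top')
go(at(L,.17,.049),2.006)
pickle.dump((a,b),open('c.pkl','wb'))
cv2.imwrite('pics/w2.png',np.hstack([cv2.resize(a['img'],(400,250)),cv2.resize(b['img'][100:225,210:410],(400,250))]))
"
```

```text
t 5.15 pos [0.4863 0.0115 0.0507] rpy [-3.141 -0.     2.006] F [-1.36 -1.24 -0.05] w 0.0003 q [-0.36  0.6   0.31  2.09 -0.36  0.5   0.65]
shift cm [-0.14  0.49  0.17] turn 0.0
t 5.25 pos [0.4863 0.0115 0.0507] rpy [-3.141 -0.     2.006] F [-1.98 -1.08  0.99] w 0.0003 q [-0.36  0.6   0.31  2.09 -0.36  0.5   0.65]
shift cm [-0.14  0.49  0.17] turn 0.0
```

>>> send_rows(targets=[[[0,0,0.1,0,0],[0,0,0.2,0,0],[0,0,0.2,0,0],[0,0,0.2,0,0],[0,0,0.2,0,0]]])

```text
t: 5.75
eef_pos: [0.4881, 0.0123, 0.0507]
orientation: [-3.141, -0.0, 2.006]
contact_force: [-4.0, -3.5, 1.9]
grip_width: 0.0006
```

>>> send_rows(targets=[[[0,0,0.1,0,0],[0,0,0.1,0,0],[0,0,0.1,0,0],[0,0,0.1,0,0],[0,0,0.1,0,0]]])

```text
t: 6.25
eef_pos: [0.489, 0.0128, 0.0507]
orientation: [-3.141, -0.0, 2.006]
contact_force: [-4.5, -3.0, 0.9]
grip_width: 0.0002
```

```bash
python3 -c "
from h import *
from rig import grab_frame,status
F=[]
for i in range(6):
    s=status.state(); F.append(-s['contact_force'][:2]@-L); grab_frame('wrist')
print(np.round(F,2),np.mean(F)); go(at(L,.17,.049),2.006)
"
```

```text
[5.38 5.4  6.04 5.44 4.96 4.41] 5.272409530516632
t 6.55 pos [0.489  0.0128 0.0507] rpy [-3.141 -0.     2.006] F [-4.35 -2.24  0.33] w 0.0005 q [-0.36  0.6   0.31  2.08 -0.36  0.51  0.65]
shift cm [-0.14  0.19  0.17] turn 0.0
```

>>> send_rows(targets=[[[0,0,-0.3,0,0],[0,0,-0.8,0,0],[0,0,-1.6,0,0],[0,0,-2.8,0,0],[0,0,-4,0,0]]])

```text
t: 7.05
eef_pos: [0.4524, -0.0043, 0.0509]
orientation: [3.141, 0.0, 2.006]
contact_force: [-0.1, -0.6, -0.0]
grip_width: 0.0002
```

>>> send_rows(targets=[[[0,0,0,-3,0],[0,0,0,-7,0],[0,0,0,-11,0],[0,0,0,-15,0],[0,0,0,-15,0]]])

```text
t: 7.55
eef_pos: [0.4554, -0.0043, 0.205]
orientation: [3.133, 0.002, 2.006]
contact_force: [-0.0, -0.0, -0.1]
grip_width: 0.0005
```

```bash
python3 -c "
from h import *
from rig import grab_frame
go(at(Rr,.205,.2),2.006)
T0=pickle.load(open('top0.pkl','rb'));a=grab_frame('top');pickle.dump(a,open('top1.pkl','wb'))
d=cv2.absdiff(a['img'],T0['img']).max(2)[95:185,225:345]
print('diff>25 on vac region',(d>25).sum(),d.mean())
go(at(Rr,.205,.2),2.006)
"
```

```text
t 7.55 pos [ 0.4554 -0.0043  0.205 ] rpy [3.133e+00 2.000e-03 2.006e+00] F [-0.01 -0.04 -0.05] w 0.0005 q [-0.5   0.26  0.48  2.09 -0.17  0.81  0.52]
shift cm [20.5  20.94  0.65] turn -0.0
diff>25 on vac region 117 6.664259259259259
t 7.6 pos [ 0.454  -0.004   0.2028] rpy [3.136 0.    2.006] F [-0.49 -0.46 -0.57] w 0.0004 q [-0.49  0.27  0.47  2.1  -0.17  0.81  0.52]
shift cm [20.4  21.07  0.39] turn 0.0
```

>>> send_rows(targets=[[[0,2,2,0,0],[0,5,5,0,0],[0,8,8,0,0],[0,11,11,0,0],[0,14,14,0,0]]])

```text
t: 8.1
eef_pos: [0.52, 0.183, 0.1991]
orientation: [-3.139, -0.0, 2.006]
contact_force: [0.5, -0.3, -0.0]
grip_width: 0.0002
```

>>> send_rows(targets=[[[0,2,2,0,0],[0,4,4,0,0],[0,6.5,6.5,0,0],[0,6.5,7,0,0],[0,6.5,7,0,0]]])

```text
t: 8.6
eef_pos: [0.5563, 0.2703, 0.199]
orientation: [-3.139, 0.0, 2.007]
contact_force: [-0.7, -1.8, 0.0]
grip_width: 0.0002
```

```bash
python3 -c "
from h import *
go(at(Rr,.205,.05),2.006)
T0=pickle.load(open('top0.pkl','rb'));a=pickle.load(open('top1.pkl','rb'))
g=lambda f:np.float32(cv2.cvtColor(f['img'],cv2.COLOR_BGR2GRAY)[100:200,232:338])
print(cv2.phaseCorrelate(g(T0),g(a),cv2.createHanningWindow((106,100),cv2.CV_32F)))
"
```

```text
t 8.6 pos [0.5563 0.2703 0.199 ] rpy [-3.139  0.     2.007] F [-0.65 -1.76  0.  ] w 0.0002 q [-0.79  0.55  0.37  1.68 -0.23  0.96  0.11]
shift cm [-0.15  0.27 14.9 ] turn 0.1
((-0.005499520381299305, -0.06665659563891069), 0.7153832407350893)
```

>>> send_rows(targets=[[[0,0,0.3,2,0],[0,0,0.3,5,0],[0,0,0.3,8,0],[0,0,0.3,11,0],[0,0,0.3,13,0]]])

```text
t: 9.1
eef_pos: [0.5578, 0.2687, 0.0681]
orientation: [-3.138, 0.001, 2.004]
contact_force: [0.3, 0.3, 0.4]
grip_width: 0.0006
```

>>> send_rows(targets=[[[0,0,0,1,0],[0,0,0,2,0],[0,-0.6,0,2,0],[0,-1.2,0,2,0],[0,-1.6,0,2,0]]])

```text
t: 9.6
eef_pos: [0.5676, 0.2562, 0.0518]
orientation: [3.14, 0.001, 2.005]
contact_force: [0.7, -0.1, -0.4]
grip_width: 0.0006
```

```bash
python3 -c "
from h import *
from rig import grab_frame
go(at(Rr,.169,.05),2.006)
a=grab_frame('scene');b=grab_frame('top')
f=lambda i,x,y:cv2.resize(i['img'][y:y+150,x:x+120],(400,500),interpolation=cv2.INTER_CUBIC)
cv2.imwrite('pics/s2.png',np.hstack([f(a,300,150),f(b,215,100)]))
go(at(Rr,.169,.05),2.006)
"
```

```text
t 9.6 pos [0.5676 0.2562 0.0518] rpy [3.140e+00 1.000e-03 2.005e+00] F [ 0.71 -0.12 -0.38] w 0.0006 q [-0.71  0.75  0.3   1.74 -0.32  0.7   0.19]
shift cm [-2.   -0.19  0.18] turn -0.0
t 9.7 pos [0.5675 0.2561 0.0517] rpy [3.140e+00 1.000e-03 2.005e+00] F [ 0.02  1.12 -0.51] w 0.001 q [-0.71  0.75  0.3   1.74 -0.32  0.7   0.19]
shift cm [-2.   -0.18  0.17] turn -0.1
```

View pics/s2.png

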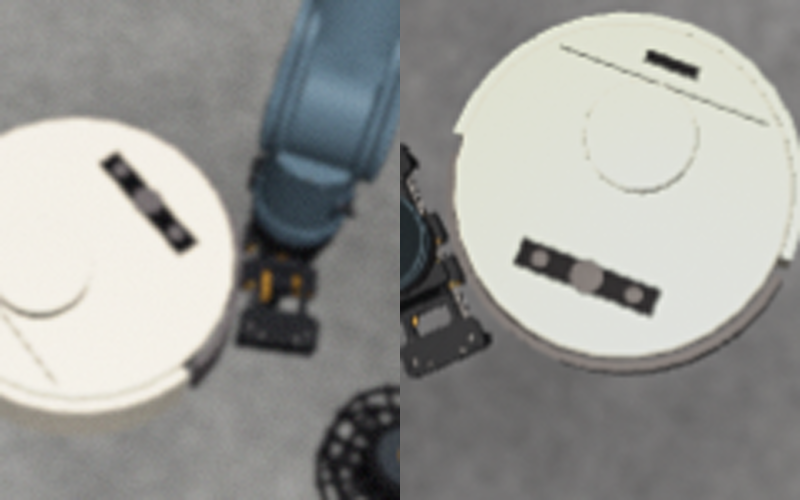

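Both views show the gripper tangential to the machine at its front-right corner, (270,320) in the left half, clear of the reel.

>>> send_rows(targets=[[[0,-0.3,-0.1,0,0],[0,-0.6,-0.2,0,0],[0,-0.9,-0.2,0,0],[0,-1.2,-0.2,0,0],[0,-1.2,-0.2,0,0]]])

```text
t: 10.2
eef_pos: [0.5699, 0.2448, 0.0508]
orientation: [3.142, 0.0, 2.006]
contact_force: [-0.5, 0.7, -0.3]
grip_width: 0.0006
```

>>> send_rows(targets=[[[0,-0.1,0,0,0],[0,-0.2,0,0,0],[0,-0.3,0,0,0],[0,-0.4,0,0,0],[0,-0.4,0,0,0]]])

```text
t: 10.7
eef_pos: [0.5714, 0.2417, 0.0508]
orientation: [3.141, 0.0, 2.006]
contact_force: [-0.2, -0.9, -0.0]
grip_width: 0.0006
```

>>> send_rows(targets=[[[0,-0.1,0,0,0],[0,-0.2,0,0,0],[0,-0.2,0,0,0],[0,-0.2,0,0,0],[0,-0.2,0,0,0]]])

```text
t: 11.2
eef_pos: [0.5721, 0.24, 0.0507]
orientation: [-3.142, 0.0, 2.006]
contact_force: [-0.0, -0.1, -0.2]
grip_width: 0.0005
```

>>> send_rows(targets=[[[0,-0.1,0,0,0],[0,-0.2,0,0,0],[0,-0.2,0,0,0],[0,-0.2,0,0,0],[0,-0.2,0,0,0]]])

```text
t: 11.7
eef_pos: [0.5728, 0.2385, 0.0507]
orientation: [-3.142, -0.0, 2.007]
contact_force: [-1.1, 1.8, 0.2]
grip_width: -0.0
```

>>> send_rows(targets=[[[0,-0.1,0,0,0],[0,-0.2,0,0,0],[0,-0.2,0,0,0],[0,-0.2,0,0,0],[0,-0.2,0,0,0]]])

```text
t: 12.2
eef_pos: [0.5737, 0.2367, 0.0507]
orientation: [-3.142, -0.0, 2.006]
contact_force: [-1.8, 4.0, 0.2]
grip_width: 0.0007
```

```bash
python3 -c "
from h import *
from rig import grab_frame,status
F=[]
for i in range(6):
    s=status.state(); F.append(s['contact_force'][:2]@Rr); grab_frame('wrist')
print(np.round(F,2),np.mean(F)); go(at(Rr,.165,.05),2.006)
"
```

```text
[4.36 4.1  4.28 3.55 4.49 4.04] 4.13613313144829
t 12.5 pos [0.5738 0.2365 0.0507] rpy [ 3.142 -0.     2.006] F [-1.04  3.36 -0.  ] w 0.0008 q [-0.67  0.75  0.29  1.74 -0.31  0.7   0.23]
shift cm [-0.35  0.07  0.07] turn 0.0
```

>>> send_rows(targets=[[[0,-0.1,0,0,0],[0,-0.1,0,0,0],[0,-0.1,0,0,0],[0,-0.1,0,0,0],[0,-0.1,0,0,0]]])

```text
t: 13.0
eef_pos: [0.5742, 0.2356, 0.0507]
orientation: [3.141, -0.0, 2.006]
contact_force: [-2.3, 4.0, 1.0]
grip_width: 0.0005
```

>>> send_rows(targets=[[[0,0.3,0,0,0],[0,0.8,0,0,0],[0,1.6,0,0,0],[0,2.8,0,0,0],[0,4,0,0,0]]])

```text
t: 13.5
eef_pos: [0.557, 0.2725, 0.0507]
orientation: [3.142, 0.0, 2.006]
contact_force: [-1.0, -0.2, 0.6]
grip_width: 0.0001
```

>>> send_rows(targets=[[[0,0,0,-3,0],[0,0,0,-7,0],[0,0,0,-11,0],[0,0,0,-13,0],[0,0,0,-13,0]]])

```text
t: 14.0
eef_pos: [0.559, 0.2735, 0.1842]
orientation: [3.135, -0.001, 2.007]
contact_force: [-0.1, 0.6, -0.2]
grip_width: 0.0005
```

```bash
python3 -c "
from h import *
from rig import grab_frame
T0=pickle.load(open('top0.pkl','rb'));a=grab_frame('top')
g=lambda f:np.float32(cv2.cvtColor(f['img'],cv2.COLOR_BGR2GRAY)[100:170,250:338])
print(cv2.phaseCorrelate(g(T0),g(a),cv2.createHanningWindow((88,70),cv2.CV_32F)))
go(np.r_[KEY,.15],2.006)
"
```

```text
((-0.028268361260295194, -0.003546986251507178), 0.9913726868452849)
t 14.05 pos [0.5577 0.273  0.182 ] rpy [ 3.139 -0.     2.007] F [-0.45  0.23  0.13] w 0.0005 q [-0.79  0.57  0.37  1.69 -0.25  0.93  0.11]
shift cm [-14.82  -6.04   3.18] turn 0.1
```

>>> send_rows(targets=[[[0,-3,-1.2,0,0],[0,-6,-2.4,0,0],[0,-9,-3.6,0,0],[0,-12,-4.8,0,0],[0,-14.8,-6,0,0]]])

```text
t: 14.55
eef_pos: [0.5642, 0.1111, 0.179]
orientation: [-3.139, -0.0, 2.007]
contact_force: [1.2, -0.2, -0.4]
grip_width: 0.0003
```

>>> send_rows(targets=[[[0,0,0,1,0],[0,0,0,2,0],[0,0,0,3,0],[0,0,0,4,0],[0,0,0,5,0]]])

```text
t: 15.05
eef_pos: [0.5649, 0.1134, 0.1293]
orientation: [-3.141, -0.0, 2.008]
contact_force: [0.0, 0.3, -1.0]
grip_width: 0.001
```

```bash
python3 -c "
from h import *
from rig import grab_frame
a=grab_frame('scene');b=grab_frame('wrist')
go([.5647,.1135,.1],2.006)
cv2.imwrite('pics/s3.png',np.hstack([cv2.resize(a['img'][140:290,250:400],(400,400),interpolation=cv2.INTER_CUBIC),cv2.resize(b['img'],(400,400))]))
"
```

```text
t 15.15 pos [0.5642 0.1127 0.1289] rpy [-3.139 -0.     2.007] F [-1.   -0.24 -0.4 ] w 0.0006 q [-0.54  0.58  0.36  1.84 -0.28  0.78  0.4 ]
shift cm [0.05 0.09 2.89] turn 0.1
```

View pics/s3.png

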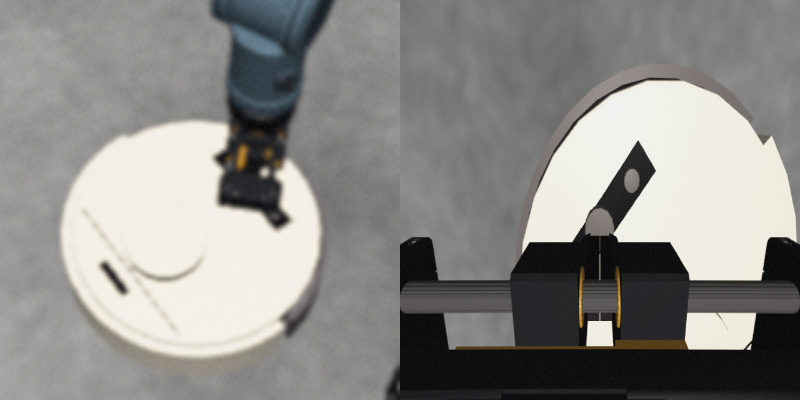

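Scene crop: gripper over the strip. Wrist view: the fingertips, ending at about (600,238), line up with the start key at about (600,222). I'll check this by a ray through the key's visible edge.

```bash
python3 -c "
from h import *
from rig import grab_frame
b=grab_frame('wrist')
print(cast(b,[(320,208),(371,181)],.098), 'exp small key',C-.085*X+.044*V,C-.085*X-.044*V)
print('proj key,tip',proj(b,[[.5647,.1135,.098],[.5647,.1132,.1289]]),'key far edge',proj(b,[[.5647,.1135,.098]]+.015*np.c_[np.cos(a:=np.linspace(0,6.3,40)),np.sin(a),0*a])[:,1].min())
"
```

```text
[[0.55764953 0.12658236 0.098     ]
 [0.57822403 0.15480281 0.098     ]] exp small key [0.58074082 0.15447871] [0.55056582 0.07181391]
proj key,tip [[321.34392679 230.75628643]
 [321.3009181  251.55011931]] key far edge 207.8036133503493
```

The predicted far edge of the key (207.8) matches the observed edge (208), and the small key agrees within 2.5 mm. Pressing now.

>>> send_rows(targets=[[[0,0,0,0.7,0],[0,0,0,1.4,0],[0,0,0,2.0,0],[0,0,0,2.5,0],[0,0,0,2.7,0]]])

```text
t: 15.7
eef_pos: [0.5651, 0.1121, 0.1031]
orientation: [-3.141, -0.0, 2.006]
contact_force: [-1.3, 0.1, -0.3]
grip_width: 0.001
```

>>> send_rows(targets=[[[0,0,0,0.1,0],[0,0,0,0.2,0],[0,0,0,0.2,0],[0,0,0,0.2,0],[0,0,0,0.2,0]]])

```text
t: 16.2
eef_pos: [0.5655, 0.1123, 0.1019]
orientation: [3.141, 0.0, 2.006]
contact_force: [0.4, 0.2, 0.0]
grip_width: 0.0005
```

>>> send_rows(targets=[[[0,0,0,0.1,0],[0,0,0,0.2,0],[0,0,0,0.2,0],[0,0,0,0.2,0],[0,0,0,0.2,0]]])

```text
t: 16.7
eef_pos: [0.5654, 0.1123, 0.0998]
orientation: [3.142, -0.0, 2.006]
contact_force: [0.2, -0.6, 0.5]
grip_width: 0.0004
```

>>> send_rows(targets=[[[0,0,0,0.1,0],[0,0,0,0.2,0],[0,0,0,0.3,0],[0,0,0,0.3,0],[0,0,0,0.3,0]]])

```text
t: 17.2
eef_pos: [0.5655, 0.1123, 0.0968]
orientation: [3.141, 0.0, 2.006]
contact_force: [-0.4, -0.3, 3.1]
grip_width: 0.0003
```

>>> send_rows(targets=[[[0,0,0,0.1,0],[0,0,0,0.15,0],[0,0,0,0.15,0],[0,0,0,0.15,0],[0,0,0,0.15,0]]])

```text
t: 17.7
eef_pos: [0.5655, 0.1123, 0.0953]
orientation: [3.141, 0.0, 2.006]
contact_force: [-0.5, 0.6, 3.4]
grip_width: 0.0004
```

```bash
python3 -c "
from h import *
from rig import grab_frame,status
F=[]
for i in range(6):
    F.append(status.state()['contact_force'][2]); grab_frame('wrist')
print(np.round(F,2),np.mean(F)); go([.5647,.1135,.095],2.006)
"
```

```text
[3.43 3.49 3.48 3.12 4.99 3.73] 3.705491979079884
t 18.0 pos [0.5655 0.1123 0.0953] rpy [3.141 0.    2.006] F [-0.52 -0.06  4.11] w 0.0003 q [-0.52  0.63  0.34  1.85 -0.3   0.71  0.42]
shift cm [ 0.15 -0.02  0.03] turn 0.0
```

>>> send_rows(targets=[[[0,0,0,0.07,0],[0,0,0,0.07,0],[0,0,0,0.07,0],[0,0,0,0.07,0],[0,0,0,0.07,0]]])

```text
t: 18.5
eef_pos: [0.5655, 0.1123, 0.0946]
orientation: [3.141, 0.0, 2.006]
contact_force: [0.0, 0.6, 4.0]
grip_width: 0.0006
```

>>> send_rows(targets=[[[0,0,0,-0.3,0],[0,0,0,-0.8,0],[0,0,0,-2,0],[0,0,0,-4,0],[0,0,0,-7,0]]])

```text
t: 19.0
eef_pos: [0.564, 0.112, 0.1646]
orientation: [-3.138, -0.0, 2.006]
contact_force: [1.1, 0.5, 1.1]
grip_width: 0.0004
```

>>> send_rows(targets=[[[0,4,0,-2,0],[0,8,0,-4,0],[0,12,0,-5,0],[0,16,0,-5,0],[0,20,0,-5,0]]])

```text
t: 19.5
eef_pos: [0.4801, 0.2949, 0.2158]
orientation: [3.141, -0.0, 2.006]
contact_force: [1.2, 0.8, 0.1]
grip_width: 0.0005
```

>>> send_rows(targets=[[[0,0,0,0,0],[0,0,0,0,0],[0,0,0,0,0],[0,0,0,0,0],[0,0,0,0,0]]])

```text
t: 20.0
eef_pos: [0.4816, 0.2923, 0.2146]
orientation: [-3.142, 0.0, 2.004]
contact_force: [-0.9, 0.4, -0.8]
grip_width: 0.0005
```

```bash
python3 -c "
from h import *
from rig import grab_frame
T0=pickle.load(open('top0.pkl','rb'));a=grab_frame('top')
g=lambda f:np.float32(cv2.cvtColor(f['img'],cv2.COLOR_BGR2GRAY)[100:170,250:338])
print(cv2.phaseCorrelate(g(T0),g(a),cv2.createHanningWindow((88,70),cv2.CV_32F)))
go([.5647,.1135,.1],2.006)
cv2.imwrite('pics/end.png',cv2.resize(np.hstack([a['img'][90:290,140:340],T0['img'][90:290,140:340]]),(800,400),interpolation=cv2.INTER_CUBIC))
"
```

```text
((-0.02890350978493217, 0.013604084508003211), 0.9971723661010647)
t 20.05 pos [0.4815 0.2926 0.2146] rpy [-3.142  0.     2.005] F [0.29 0.54 0.04] w 0.0004 q [-0.92  0.43  0.38  1.81 -0.19  0.93 -0.02]
shift cm [-19.74   0.02  11.46] turn -0.1
```

View pics/end.png

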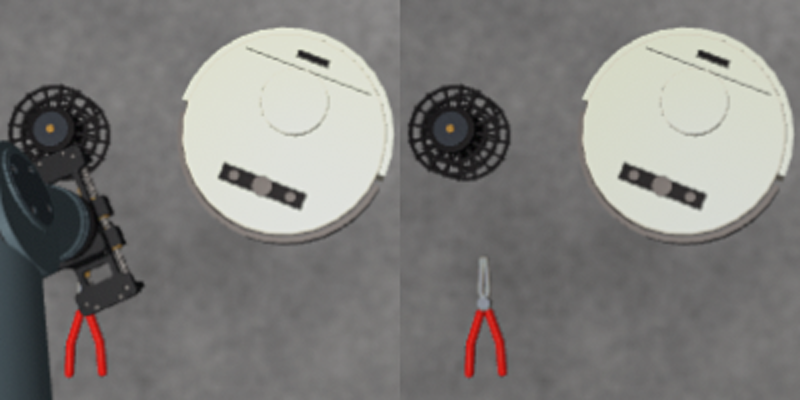

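The end picture (left, the start on the right) shows the vac, reel and pliers where they were, with the arm clear at about 0.21 m height.

```bash
python3 -c "
from rig import ticket
print(ticket.finish_job())"
```

```text
the job is handed in; nothing more can be done
None
```

I ran the self-test in the order asked and handed the job in at about 20 s of the 51 s. The joint travels can't be read directly, so each press is judged from the measured force.

| Step | Force reached | Force needed to register | Released |
|---|---|---|---|
| Front-left bumper corner | about 5.3 N | about 3.3 N | yes |
| Front-right bumper corner | 4.1 N, then 1 mm further (last reading about 4.6 N) | about 3.3 N | yes |
| Start key | about 4 N, about 3.4 mm down by height | about 2.6 N (at 2 mm) | yes |

- **Machine position:** comparing the top view before and after, the vacuum shifted less than 0.1 pixel (under about 0.3 mm). Every push stayed well under 12 N.
- **Surroundings:** the reel and pliers look unmoved in the last picture, though the arm hides part of both there. The fingertips pressed only at the start key, well away from the small keys. I did not check the screwdriver and brush roller again at the end, but the arm never went near them.
- **Disagreements:** early position estimates from the two cameras differed by 2–4 mm. The wrist view of the start key settled that before I pressed it. The left corner's force rose faster than its spring figures predict, so it was probably at or near fully in.

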